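# Pack the base of a small hood kiln in two tiers

## Task

Pack the small kiln for firing. Stand the low pot in the middle of the brick kiln floor and the two tall props to its left and right, each 8 cm from it centre to centre, in line along the length of the floor; then lay the narrow kiln shelf level across both props, centred over the pot and along the length of the floor, and gently stand the vase upright in the middle of the shelf. Do not drop or tip over the pots, and leave the short prop and the brush jar where they are.

Things in the scene. Friction and masses are not known exactly. Their poses are not given: they have to be found in the camera images.
- kiln_base: The kiln's base, fixed to the bench: a low steel tray 220 mm (x) by 300 mm (y, its length) filled with a floor of pale firebricks, 196 by 276 mm, flat, its top 40 mm above the bench (the steel rim is 28 mm high). Origin: centre of the underside, at bench height, below the middle of the floor. Its y axis runs along the length (to the robot's left, turned up to 0.2 rad), x across it, away from the robot.
- low_pot_mid (a point): The low pot: open, straight-sided, unglazed red clay, 62 mm diameter, 48 mm tall, wall 4.5 mm, about 0.11 kg. This point is its centre, 24 mm above its foot; z up. Starts upright on the bench; its yaw means nothing.
- prop_a_mid (a point): One of two identical TALL kiln props: upright tube of cream fired clay, 44 mm outside diameter, 26 mm bore, 80 mm tall, about 0.16 kg. This point is its centre, 40 mm above its foot; z up. Starts standing on the bench; its yaw means nothing.
- prop_b_mid (a point): One of two identical TALL kiln props: upright tube of cream fired clay, 44 mm outside diameter, 26 mm bore, 80 mm tall, about 0.16 kg. This point is its centre, 40 mm above its foot; z up. Starts standing on the bench; its yaw means nothing.
- kiln_shelf_mid (a point): The narrow kiln shelf: a flat cream slab 60 mm wide (x), 230 mm long (y) and 14 mm thick (z), about 0.36 kg, lying flat on the bench in front of the kiln base. This point is its centre, 7 mm above its underside. Its long axis is y. Gripped across its 60 mm width at the middle it balances.
- vase_mid (a point): The vase: unglazed red clay, 90 mm tall, about 0.2 kg; straight body 56 mm in diameter up to 62 mm above its foot, then a narrow neck (34 mm) and a 44 mm mouth. This point is on its axis, half-way up, 45 mm above its foot; z up. Starts upright on the bench; its yaw means nothing.
- prop_short_mid (a point): A SHORT kiln prop, not to be used: the same tube as the tall ones, 44 mm diameter but only 36 mm tall. This point is its centre, 18 mm above its foot. Leave it alone.
- brush_jar_mid (a point): A white jar, 62 mm diameter and 85 mm tall, with three brushes standing in it up to 165 mm above the bench. This point is on its axis 42.5 mm above the bench. Leave it alone.
There are look-alikes about, which are no part of the job. There is more than one size of the part that bears kiln_shelf_mid; the job needs the middle-sized.

How it is judged:
On the way, in this order (a step that is already met when the one before it is completed fails the run):
1. the low pot stands in the middle of the kiln floor with one tall prop on its left and one on its right (x of low_pot_mid in the frame of kiln_base between -0.015 and 0.015 m and y of low_pot_mid in the frame of kiln_base between -0.015 and 0.015 m and z of low_pot_mid in the frame of kiln_base between 0.057 and 0.071 m and angle between low_pot_mid's own z axis and vertical below 0.1 rad and ((x of prop_a_mid in the frame of kiln_base between -0.015 and 0.015 m and z of prop_a_mid in the frame of kiln_base between 0.073 and 0.087 m and horizontal distance between prop_a_mid and low_pot_mid between 0.065 and 0.095 m and angle between each of prop_a_mid, prop_b_mid's own z axis and vertical below 0.1 rad and y of prop_a_mid in the frame of kiln_base above 0.04 m and x of prop_b_mid in the frame of kiln_base between -0.015 and 0.015 m and z of prop_b_mid in the frame of kiln_base between 0.073 and 0.087 m and horizontal distance between prop_b_mid and low_pot_mid between 0.065 and 0.095 m and y of prop_b_mid in the frame of kiln_base below -0.04 m) or (x of prop_b_mid in the frame of kiln_base between -0.015 and 0.015 m and z of prop_b_mid in the frame of kiln_base between 0.073 and 0.087 m and horizontal distance between prop_b_mid and low_pot_mid between 0.065 and 0.095 m and angle between each of prop_b_mid, prop_a_mid's own z axis and vertical below 0.1 rad and y of prop_b_mid in the frame of kiln_base above 0.04 m and x of prop_a_mid in the frame of kiln_base between -0.015 and 0.015 m and z of prop_a_mid in the frame of kiln_base between 0.073 and 0.087 m and horizontal distance between prop_a_mid and low_pot_mid between 0.065 and 0.095 m and y of prop_a_mid in the frame of kiln_base below -0.04 m))), for 0.2 s.
2. the kiln shelf lies level across both props (all of step 1 and z of kiln_shelf_mid in the frame of kiln_base between 0.12 and 0.134 m and horizontal distance between kiln_shelf_mid and low_pot_mid below 0.018 m and angle between kiln_shelf_mid's own z axis and vertical below 0.06 rad and angle between the y axis of kiln_shelf_mid and the y axis of kiln_base, either way round below 0.14 rad), for 0.2 s.
At the end, for the whole second after the job is handed in: Pot upright within 15 mm of the floor's middle each way; props upright within 15 mm of the floor's long midline, 65-95 mm left and right of the pot; shelf level on both, within 18 mm of above the pot, 8 deg of the floor's length; vase upright within 15 mm of its middle; all released, at rest (all of step 2 and horizontal distance between vase_mid and kiln_shelf_mid below 0.015 m and z of vase_mid in the frame of kiln_base between 0.171 and 0.187 m and angle between vase_mid's own z axis and vertical below 0.1 rad and linear speed of each of low_pot, prop_a, prop_b, kiln_shelf, vase below 0.02 m/s); the robot touches nothing.
It fails at once if the short prop or the brush jar is moved more than 20 mm (distance of any of prop_short_mid, brush_jar_mid from where it was at the start of the episode above 0.02 m).
It fails at once if the low pot or the vase is tipped by more than 35 degrees (angle between any of low_pot_mid, vase_mid's own z axis and vertical above 0.6 rad).
It fails at once if the low pot or the vase is let fall from more than about 2 cm ((linear speed of low_pot above 0.6 m/s and contact force between low_pot and the fingers below 0.1 N) or (linear speed of vase above 0.6 m/s and contact force between vase and the fingers below 0.1 N)).
It fails at once if the vase is banged down on the shelf, or the low pot on the kiln floor, at more than 0.3 m/s ((linear speed of low_pot above 0.3 m/s and contact force between low_pot and kiln_base above 0.5 N) or (linear speed of vase above 0.3 m/s and contact force between vase and kiln_shelf above 0.5 N)).
It also fails if it takes over 125 s, if anything falls off the work surface, if the arm or the gripper's body presses on something with over 40 N, if the wrist force passes 120 N, or if a joint passes its speed limit or range.

## Robot

A 7-joint arm with a two-finger parallel gripper is mounted at the origin on the work surface. World frame = base frame: x ahead of the robot, y to its left, z up, the work surface at z = 0. Lengths are in m, angles in rad, forces in N, time in s.
With the tool pointing down it reaches from about 0.4 to 0.85 m from the base axis. Payload 10.4 kg.
Tool frame: the origin (TCP) lies at the very end of the fingers, on their centre line; the grasp point (between the pads) lies 19 mm behind it; z points along the fingers, y is the direction in which the jaws open and shut (so a half turn about z gives the same grasp; the last joint's range is limited). The gripper opens to 85 mm and grips with 20 to 120 N. Pads are 22 mm wide; open, the fingers measure 114 mm over their backs; the gripper's body (76 mm by 85 mm) begins 54 mm behind the grasp point. The pads swing forward as they close: fully open they stand 13 mm farther back than shut.
Start: joints at [-1.27, 0.332, -0.065, 1.46, 0.022, 1.35, -0.088], TCP at [0.199, 0.593, 0.231] pointing down, gripper open.
Joint ranges: [-2.6, 2.6], [-0.5, 2.12], [-1.47, 1.34], [0.16, 2.42], [-1.27, 4.41], [0.06, 2.06], [-2.6, 2.6]. Speed limits (rad/s): [2.22, 2.22, 2.79, 2.79, 3.14, 3.14, 3.14].

## Interface

Orientations are given as [roll, pitch, yaw] about the fixed x, y, z axes, in that order (R = Rz(yaw) Ry(pitch) Rx(roll)).
In Python, from rig import readout, viewer, robot gives the robot as it stands.
- The arm moves only by the tool apply_moves, never from a script. Its arguments are lists of equal length, an entry for each row: "offset": the shift along the tool's x, y, z in m, a list of three; "turn": the turn, a rotation vector about the tool's x, y, z in rad, a list of three. A call has 1 to 12 rows; each row is the pose to reach, as a shift and turn from the pose commanded when the call began, along the tool's axes at that moment; what a row does not reach only later rows make up. A row lasts 1/10 s, in which the tool goes at most 50 mm and 8.59 degrees, less where a joint would pass 70% of its speed; a pose out of reach is approached as far as the arm can. A call with a gripper value outside its range is refused whole. "hand" is the gripper's target within -1 to 1 (fully open at 1, half-way at 0, shut at -1), set as the call begins (left out, the last holds). The fingers move at their own pace and stop on an object; "squeeze" is the grip in N (left out, the last holds). Time passes only in rows, so rows that repeat a pose let the fingers close. It gives the time, the measured TCP pose, the force and the opening at its end, in the units of the state.
- readout.get_state(): the state, without advancing time (a new reading comes with each control period).
- viewer.get_image(name): name is "side" or "top" or "wrist"; returns (picture, depth): 400x640x3 uint8, blue, green, red; 400x640 float32, m along the optical axis (not along the pixel's ray), 0 where there is no reading.
- viewer.camera_params(name): a dict with "fx", "fy", "cx", "cy" (pixels), "R" (3x3) and "t" (3): a world point X has camera coordinates R X + t. Camera axes: x right, y down, z forward; pixel columns grow to the right and rows downward; lengths in m; the calibration is good to about 2 mm. A picture is of the moment at which its call begins: read the wrist's pose just before it. camera_params takes no time and is no camera call; for the wrist camera it gives the pose at the moment of the call.
- robot.close_job(): hands the job in, once; it reports no verdict.
Trained networks look in the newest picture that a camera, given by its name, has taken for a name from the list of things; names that differ only in an ending like _2 or _b are one class to them, and where a whole thing is asked for, a point or a joint stands for the part that bears it (a point fixed in the world has none). Each returns a list of dicts, best first, with "confidence" (0 to 1); they miss things now and then, are a little off and sometimes report something else, mostly with a low value. They report only what shows in the picture. A call takes as long as a camera call. They do not tell look-alikes from the thing itself.
- viewer.trace(camera, target): "pixels" (400x640 bool, what is visible of it) and "uv" ([column, row] in pixels, amid what is visible of it).
- viewer.landmark_of(camera, target): "uv" ([column, row] in pixels: a listed point, or the origin of a listed thing).
The state is a dict: "time": time; "joints": joint angles; "qd": joint speeds; "joint_efforts": joint torques, N m; "eef_pos": TCP position; "eef_rot": TCP orientation; "ft_force": force on the tool from outside, world axes, zero at the start; "moment": the same for the moment, N m; "gripper_width": opening from 0.0 (shut) to 1.0 (fully open).
Only numpy, scipy, OpenCV 4.12 (cv2) and the standard library are available. Lean on these libraries where they do the work, as an engineer would, in place of code of your own. Each camera call takes 0.05 s, during which the arm holds its last target.

## Working session

There is one attempt and no reset: what is moved stays moved. The work goes in short steps, Python scripts to look and compute and a tool call to move; the robot and the scene stay as the last step left them, time stands still between calls to the robot, and variables do not carry over. Pictures are saved under pics/ and viewed, and the job is handed in when it is done.

Besides the shell and the picture viewer there is one more tool, called after "Request:" as name(argument=value, ...) on one line, values as JSON. apply_moves: Moves the arm, as the interface text tells. Its arguments: {"type":"object","properties":{"offset":{"type":"array","items":{"type":"array","items":{"type":"number"}}},"turn":{"type":"array","items":{"type":"array","items":{"type":"number"}}},"hand":{"type":"number"},"squeeze":{"type":"number"}},"required":["offset","turn"]}

```bash
ls; mkdir -p pics
python3 - <<'E'
from rig import readout, viewer, robot
import cv2,numpy as np
s=readout.get_state(); print(s)
for n in ["side","top"]:
    im,d=viewer.get_image(n); cv2.imwrite(f"pics/{n}0.png",im); np.save(f"{n}0.npy",d)
    p=viewer.camera_params(n); print(n,p)
E
```

```text
pics
{'time': 0.0, 'joints': array([-1.26957219,  0.33283242, -0.06469233,  1.46097763,  0.021616  ,
        1.34989471, -0.08849768]), 'qd': array([ 0.0008215 , -0.00032526,  0.0011491 , -0.000228  ,  0.0002829 ,
        0.00034682, -0.00106624]), 'joint_efforts': array([ 1.06199379e-03, -6.25455451e+01,  4.97650215e-02, -3.91600406e+01,
        1.61322945e-02,  1.01083054e-02, -2.22718739e-06]), 'eef_pos': array([0.19876309, 0.5921422 , 0.23052322]), 'eef_rot': array([-3.14017914e+00,  8.60018111e-05,  2.81778891e+00]), 'ft_force': array([-0.13052327, -0.57491533,  0.01158399]), 'moment': array([ 0.06388548,  0.04523393, -0.0367172 ]), 'gripper_width': 0.999998533861968}
side {'fx': 439.34297071637474, 'fy': 439.34297071637474, 'cx': 325.80956411158354, 'cy': 205.74251467222024, 'R': array([[ 0.98569051, -0.16809122, -0.01263165],
       [-0.13722925, -0.75667928, -0.63922187],
       [ 0.09788947,  0.63180836, -0.76891862]]), 't': array([-0.42823102,  0.10509055,  1.25305089])}
top {'fx': 445.5747643345775, 'fy': 445.5747643345775, 'cx': 323.0436649454945, 'cy': 201.51597908772058, 'R': array([[ 0.00544687, -0.99983986,  0.01704639],
       [-0.99258286, -0.00747608, -0.12133987],
       [ 0.12144788, -0.01625903, -0.99246464]]), 't': array([-0.01150552,  0.40943257,  1.22160966])}
```

View pics/top0.png

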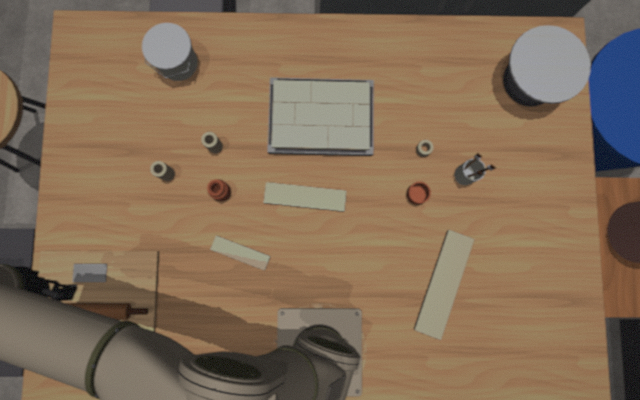

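View pics/side0.png

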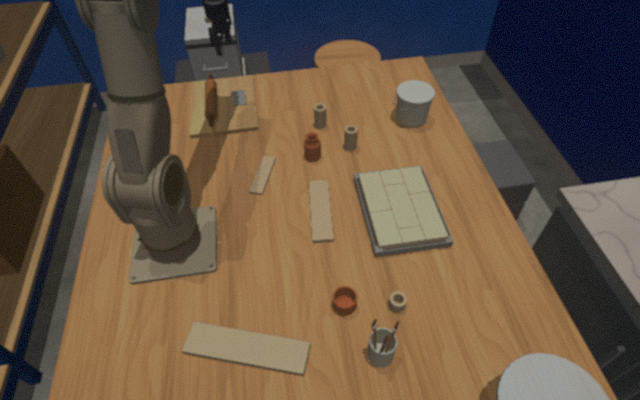

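The top view shows the tall props at (210,142) and (161,171), vase (219,189), low pot (418,194), short prop (425,148) and brush jar (470,172). There are three shelves: small (240,252), middle (305,197) and large (445,285). The middle one in front of the base is the one I want. Next I'll measure everything.

```bash
cat > h.py <<'E'
from rig import readout, viewer, robot
import cv2,numpy as np
def cloud(d,p):
    v,u=np.mgrid[0:d.shape[0],0:d.shape[1]]
    X=np.stack([(u-p['cx'])/p['fx']*d,(v-p['cy'])/p['fy']*d,d],-1)
    W=(X-p['t'])@p['R']; W[d<=0]=np.nan
    return W
def ray(uv,z,p):
    c=np.array([(uv[0]-p['cx'])/p['fx'],(uv[1]-p['cy'])/p['fy'],1.])
    o=-p['R'].T@p['t']; r=p['R'].T@c
    return o+r*(z-o[2])/r[2]
E
python3 - <<'E'
from h import *
Z={'low_pot_mid':.024,'prop_a_mid':.04,'prop_short_mid':.018,'vase_mid':.045,'kiln_shelf_mid':.007,'brush_jar_mid':.0425,'kiln_base':0.}
for n in ['top','side']:
    p=viewer.camera_params(n); d=np.load(n+'0.npy'); W=cloud(d,p)
    print(n)
    for k in Z:
        for r in viewer.landmark_of(n,k)[:4]:
            if r['confidence']>.2: print('  lm',k,round(r['confidence'],2),np.round(r['uv'],1),ray(r['uv'],Z[k],p).round(4))
        for r in viewer.trace(n,k)[:4]:
            if r['confidence']<.2: continue
            m=r['pixels']; P=W[m]; P=P[np.isfinite(P[:,2])]
            zt=np.percentile(P[:,2],95)
            T=P[P[:,2]>zt-.008]
            rc=cv2.minAreaRect((T[:,:2]*1000).astype(np.float32))
            print('  tr',k,round(r['confidence'],2),np.round(r['uv']),'ztop',zt.round(4),'med',np.median(T,0).round(4),'rect',np.round(rc[0],1),np.round(rc[1],1),round(rc[2],1))
E
```

```text
top
  lm low_pot_mid 0.67 [212.  141.9] [0.5775 0.3068 0.024 ]
  lm low_pot_mid 0.57 [419.4 192.7] [ 0.4367 -0.2802  0.024 ]
  tr low_pot_mid 0.61 [420. 194.] ztop 0.0486 med [ 0.4378 -0.2771  0.0467] rect [ 435.9 -275.3] [60.9 59.2] 1.2
  tr low_pot_mid 0.32 [306. 196.] ztop 0.0172 med [0.4257 0.0421 0.0134] rect [425.4  41.9] [229.5  60.3] 84.2
  lm prop_a_mid 0.6 [162.8 169.2] [0.4945 0.436  0.04  ]
  lm prop_a_mid 0.57 [420.3 194.5] [ 0.4294 -0.2789  0.04  ]
  tr prop_a_mid 0.93 [162. 173.] ztop 0.0812 med [0.4881 0.4346 0.0788] rect [488.8 433.9] [41.6 41.8] 63.6
  tr prop_a_mid 0.42 [214. 141.] ztop 0.0818 med [0.5709 0.3007 0.079 ] rect [570.3 301. ] [42.1 38.3] 45.6
  tr prop_a_mid 0.32 [306. 200.] ztop 0.0171 med [0.4257 0.042  0.0134] rect [425.7  41.8] [229.6  60.4] 84.3
  lm prop_short_mid 0.48 [422.9 147.7] [ 0.568  -0.2945  0.018 ]
  tr prop_short_mid 0.71 [424. 147.] ztop 0.0389 med [ 0.5653 -0.2973  0.0356] rect [ 565.5 -298.9] [40.4 41.2] 28.2
  lm vase_mid 0.87 [218.8 188.3] [0.4415 0.2785 0.045 ]
  tr vase_mid 0.68 [219. 191.] ztop 0.0896 med [0.439  0.282  0.0875]
[... 2352 characters left out ...]

  tr kiln_shelf_mid 0.89 [260. 176.] ztop 0.0128 med [0.2621 0.2155 0.0091] rect [263.9 220.2] [165.6  43.3] 69.3
  tr kiln_shelf_mid 0.61 [324. 212.] ztop 0.017 med [0.4227 0.0306 0.0136] rect [423.7  43.4] [235.5  60. ] 84.3
  tr kiln_shelf_mid 0.5 [351. 139.] ztop 0.0803 med [0.5704 0.2996 0.0783] rect [567.5 301.5] [43.4 40.2] 82.5
  lm brush_jar_mid 0.83 [380.9 348.2] [ 0.4918 -0.4169  0.0425]
  tr brush_jar_mid 0.97 [383. 345.] ztop 0.1407 med [ 0.4824 -0.416   0.1479] rect [ 487.3 -414.4] [49.8 40. ] 43.7
  lm kiln_base 0.68 [397.3 211.7] [ 0.6511 -0.0028  0.    ]
  tr kiln_base 0.69 [401. 213.] ztop 0.0426 med [ 0.6537 -0.0167  0.0396] rect [ 6.554e+02 -5.000e-01] [281.  196.7] 89.3
```

Run:
```python
from h import *
for n in ['top','side']:
    p=viewer.camera_params(n); d=np.load(n+'0.npy'); W=cloud(d,p); im=cv2.imread(f'pics/{n}0.png')
    m=(W[...,0]>.5)&(W[...,0]<.8)&(abs(W[...,1])<.2)&(W[...,2]>.033)&(W[...,2]<.05)&(im.min(2)>105)
    m=cv2.morphologyEx(m.astype(np.uint8),cv2.MORPH_OPEN,np.ones((3,3)))
    P=W[m>0]; rc=cv2.minAreaRect((P[:,:2]*1000).astype(np.float32)); print(n,len(P),rc,P.mean(0),np.percentile(P[:,2],[5,50,95]))
    h=m*255; cv2.imwrite(f'pics/{n}_mask.png',h)
im=cv2.imread('pics/top0.png'); cv2.imwrite('pics/crop1.png',cv2.resize(im[60:300,130:510],None,fx=2.1,fy=2.1,interpolation=cv2.INTER_CUBIC))
```

```text
top 6409 ((658.0469970703125, -0.965057373046875), (274.7105407714844, 196.76004028320312), 89.49934387207031) [ 0.65674296 -0.00170957  0.03953273] [0.03551563 0.03953258 0.04350152]
side 4755 ((657.0099487304688, -0.5851898193359375), (278.2550964355469, 196.52572631835938), 89.31938171386719) [ 0.65536324 -0.01010872  0.03964923] [0.03638602 0.03963507 0.04293073]
```

View pics/crop1.png

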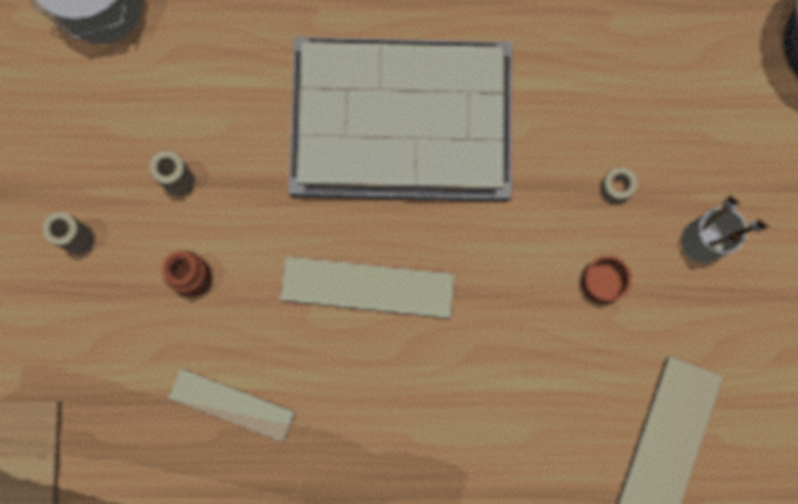

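View pics/top_mask.png

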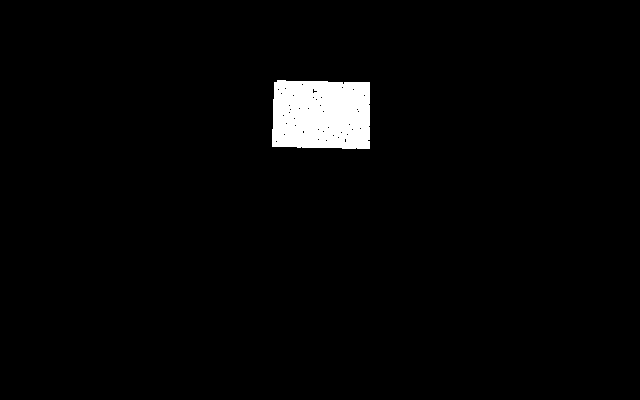

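Kiln centre is about (0.6575, -0.001) with yaw about -0.01. The middle shelf measures 230x60 mm, as described. First I'll swing to a mid waypoint and turn the jaws along world x.

Request:
apply_moves(offset=[[-0.03, -0.018, 0], [-0.065, -0.038, 0], [-0.1, -0.06, 0], [-0.14, -0.083, 0], [-0.18, -0.106, 0], [-0.22, -0.13, 0], [-0.26, -0.154, 0], [-0.295, -0.175, 0], [-0.329, -0.195, 0], [-0.329, -0.195, 0], [-0.329, -0.195, 0], [-0.329, -0.195, 0]], turn=[[0, 0, 0.1], [0, 0, 0.24], [0, 0, 0.38], [0, 0, 0.52], [0, 0, 0.66], [0, 0, 0.8], [0, 0, 0.94], [0, 0, 1.08], [0, 0, 1.2], [0, 0, 1.257], [0, 0, 1.257], [0, 0, 1.257]], hand=1, squeeze=40)

```text
time: 2.7
eef_pos: [0.4481, 0.3038, 0.2313]
eef_rot: [-3.141, -0.0, 1.564]
ft_force: [-0.1, 0.0, -0.3]
gripper_width: 1.0
```

Request:
apply_moves(offset=[[-0.03, 0, 0], [-0.075, 0, 0], [-0.12, -0.002, 0], [-0.17, -0.003, 0], [-0.22, -0.004, 0], [-0.27, -0.005, 0], [-0.32, -0.006, 0], [-0.37, -0.007, 0], [-0.42, -0.008, 0], [-0.47, -0.009, 0], [-0.52, -0.0095, 0], [-0.56, -0.0095, 0]], turn=[[0, 0, 0], [0, 0, 0], [0, 0, 0], [0, 0, 0], [0, 0, 0], [0, 0, 0], [0, 0, 0], [0, 0, 0], [0, 0, 0], [0, 0, 0], [0, 0, 0], [0, 0, 0]])

```text
time: 3.9
eef_pos: [0.4336, -0.2586, 0.2318]
eef_rot: [3.14, 0.0, 1.564]
ft_force: [0.8, 0.6, 0.6]
gripper_width: 1.003
```

Request:
apply_moves(offset=[[-0.019, 0, 0], [-0.019, 0, 0], [-0.019, 0, 0]], turn=[[0, 0, 0], [0, 0, 0], [0, 0, 0]])

```text
time: 4.2
eef_pos: [0.4338, -0.2749, 0.2311]
eef_rot: [-3.141, -0.0, 1.563]
ft_force: [-0.1, 0.7, -0.2]
gripper_width: 0.999
```

Run:
```python
from h import *
s=readout.get_state(); print(s['eef_pos'],s['eef_rot'],s['joints'])
p=viewer.camera_params('wrist'); im,d=viewer.get_image('wrist'); cv2.imwrite('pics/w1.png',im)
W=cloud(d,p); 
m=(abs(W[...,0]-.4345)<.06)&(abs(W[...,1]+.2755)<.06)&(W[...,2]>.038)&(W[...,2]<.055)
P=W[m]; print(len(P)); print(cv2.minEnclosingCircle((P[:,:2]*1000).astype(np.float32)),P[:,2].mean())
```

```text
[ 0.4338494  -0.27485262  0.23105058] [-3.14098142e+00 -1.44914852e-04  1.56294569e+00] [-0.39655106  0.09176397  0.93691314  1.79087621 -0.07656051  1.29763269
  0.55123448]
862
((435.2579650878906, -274.41900634765625), 30.969470977783203) 0.04648183708317484
```

View pics/w1.png

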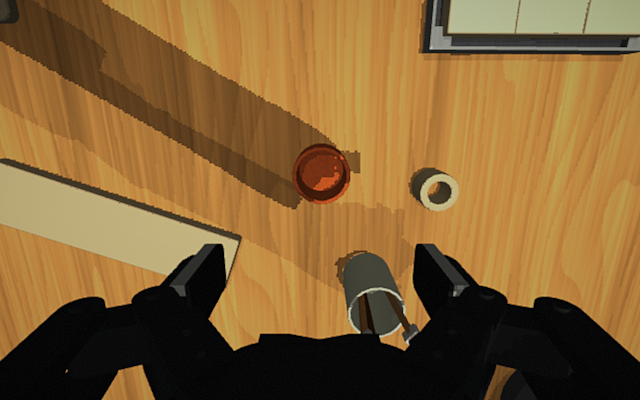

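The wrist view shows the low pot at (322,173). Its rim fit gives (0.4353, -0.2744) with r=31 mm, which matches the spec. The jar at (375,300) and short prop at (437,190) are clear, so I'll descend.

Request:
apply_moves(offset=[[0, 0.001, 0.02], [0, 0.0015, 0.055], [0, 0.0015, 0.09], [0, 0.0015, 0.125], [0, 0.0015, 0.155], [0, 0.0015, 0.18], [0, 0.0015, 0.2], [0, 0.0015, 0.215], [0, 0.0015, 0.226], [0, 0.0015, 0.226], [0, 0.0015, 0.226]], turn=[[0, 0, 0], [0, 0, 0], [0, 0, 0], [0, 0, 0], [0, 0, 0], [0, 0, 0], [0, 0, 0], [0, 0, 0], [0, 0, 0], [0, 0, 0], [0, 0, 0]])

```text
time: 5.35
eef_pos: [0.4354, -0.2758, 0.0058]
eef_rot: [3.141, 0.0, 1.561]
ft_force: [-0.2, 0.5, -0.0]
gripper_width: 1.001
```

Request:
apply_moves(offset=[[0, 0, 0], [0, 0, 0], [0, 0, 0], [0, 0, 0], [0, 0, 0], [0, 0, 0], [0, 0, 0], [0, 0, 0]], turn=[[0, 0, 0], [0, 0, 0], [0, 0, 0], [0, 0, 0], [0, 0, 0], [0, 0, 0], [0, 0, 0], [0, 0, 0]], hand=-1, squeeze=30)

```text
time: 6.15
eef_pos: [0.4356, -0.2761, 0.0063]
eef_rot: [3.14, -0.0, 1.561]
ft_force: [-1.2, 1.9, 7.7]
gripper_width: 0.731
```

Request:
apply_moves(offset=[[0, 0, -0.005], [0, 0, -0.02], [0, 0, -0.045], [0, 0, -0.075], [0, 0, -0.105], [0, 0, -0.135], [0, 0, -0.15], [0, 0, -0.15], [0, 0, -0.15]], turn=[[0, 0, 0], [0, 0, 0], [0, 0, 0], [0, 0, 0], [0, 0, 0], [0, 0, 0], [0, 0, 0], [0, 0, 0], [0, 0, 0]])

```text
time: 7.05
eef_pos: [0.4347, -0.2754, 0.1546]
eef_rot: [-3.141, -0.001, 1.561]
ft_force: [-0.1, -0.8, -2.8]
gripper_width: 0.727
```

Request:
apply_moves(offset=[[0.01, 0.008, 0], [0.03, 0.024, 0], [0.06, 0.048, 0], [0.095, 0.076, 0], [0.13, 0.104, 0], [0.165, 0.132, 0], [0.2, 0.16, 0], [0.23, 0.184, 0], [0.253, 0.202, 0], [0.268, 0.213, 0], [0.275, 0.219, 0], [0.275, 0.219, 0]], turn=[[0, 0, 0], [0, 0, 0], [0, 0, 0], [0, 0, 0], [0, 0, 0], [0, 0, 0], [0, 0, 0], [0, 0, 0], [0, 0, 0], [0, 0, 0], [0, 0, 0], [0, 0, 0]])

```text
time: 8.25
eef_pos: [0.6566, -0.0016, 0.1536]
eef_rot: [-3.139, 0.0, 1.563]
ft_force: [0.1, -0.3, -1.2]
gripper_width: 0.725
```

Request:
apply_moves(offset=[[0, 0, 0], [0, 0, 0], [0, 0, 0]], turn=[[0, 0, 0], [0, 0, 0], [0, 0, 0]])

```text
time: 8.55
eef_pos: [0.6563, -0.0042, 0.1555]
eef_rot: [3.142, -0.0, 1.559]
ft_force: [0.7, -0.3, -0.7]
gripper_width: 0.725
```

Run:
```python
from h import *
s=readout.get_state(); print(s['eef_pos'],s['eef_rot'],s['joints'],s['gripper_width'],s['ft_force'])
im,d=viewer.get_image('side'); cv2.imwrite('pics/s2.png',im)
p=viewer.camera_params('wrist'); im,d=viewer.get_image('wrist'); cv2.imwrite('pics/w2.png',im)
W=cloud(d,p)
m=(abs(W[...,0]-.6575)<.07)&(abs(W[...,1]+.001)<.07)&(W[...,2]>.12)&(W[...,2]<.3)
```

```text
[ 0.65625635 -0.00415753  0.15546644] [ 3.14152286e+00 -2.00150002e-04  1.55917666e+00] [-0.5960412   0.53630384  0.74841414  1.50044228 -0.37503707  1.25234743
  0.1886346 ] 0.7254008098413016 [ 0.69442089 -0.30075927 -0.71605124]
```

View pics/s2.png

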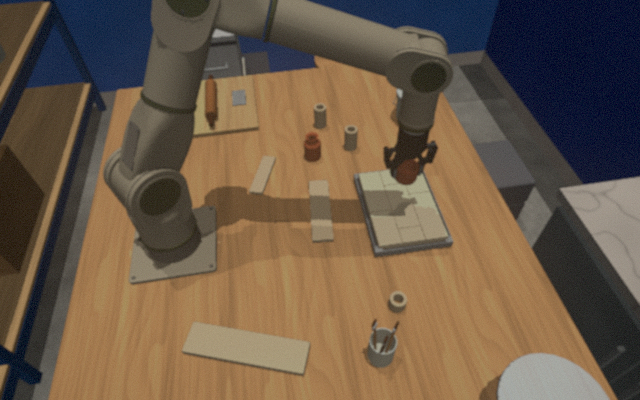

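View pics/w2.png

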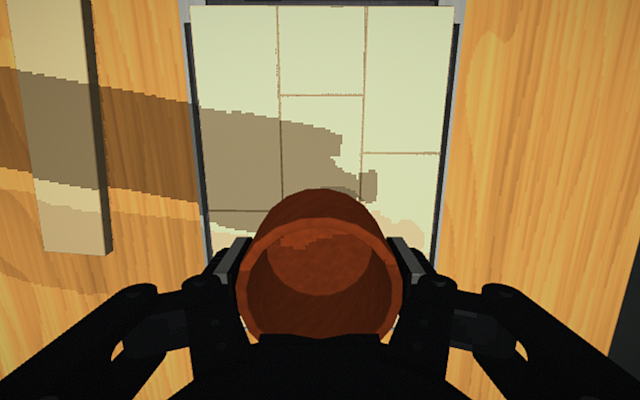

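Run:
```python
from h import *
p=viewer.camera_params('wrist'); im,d=viewer.get_image('wrist')
W=cloud(d,p); r=viewer.trace('wrist','low_pot_mid'); print([(a['confidence'],a['uv']) for a in r])
hsv=cv2.cvtColor(im,cv2.COLOR_BGR2HSV); m=((hsv[...,0]<12)|(hsv[...,0]>172))&(hsv[...,1]>110)
m=m&(abs(W[...,0]-.656)<.05)&(abs(W[...,1])<.08)&(W[...,2]>.1)
P=W[m]; print(len(P),P.min(0),P.max(0))
C=(P-p['t']*0)
# rim: topmost points within band; fit plane by iterating
T=P[P[:,2]>np.percentile(P[:,2],99)-.025]
from scipy.optimize import least_squares
ax=None
# fit cylinder outer wall: points at radius 31 from axis (front outside wall) 
def f(q):
    c=np.array([q[0],q[1],.17]); a=np.array([q[2],q[3],1]); a/=np.linalg.norm(a)
    v=P-c; rr=np.linalg.norm(v-np.outer(v@a,a),axis=1); h=v@a-q[4]
    # distance to nearest of outer wall(31), inner wall(26.5), rim plane h=0, inner bottom
    return np.min(np.abs(np.stack([rr-.031,rr-.0265,np.where((rr<.0315)&(rr>.026),h,1),np.where(rr<.027,h+.0425,1)])),0)
best=None
for tx in np.linspace(-.4,.4,9):
    for ty in np.linspace(-.4,.4,9):
        s=least_squares(f,[.656,-.002,tx,ty,.03],loss='soft_l1',f_scale=.002)
        if best is None or s.cost<best.cost: best=s
print(best.x,np.sqrt(np.mean(best.fun**2)))
```

```text
[(0.6, [318.6, 271.0]), (0.55, [321.8, 102.3])]
19807 [ 0.61376661 -0.02997261  0.1526225 ] [0.68857964 0.02874055 0.25377609]
[ 0.65617933 -0.00244421  0.00234108 -0.00315847  0.02717449] 0.0012394583360596538
```

The pot is held upright, tilt about 0.004 rad, with its foot at z=0.149. I'll lower it 0.109 m gently.

Request:
apply_moves(offset=[[0.001, 0.001, 0.008], [0.001, 0.001, 0.024], [0.001, 0.001, 0.042], [0.001, 0.001, 0.06], [0.001, 0.001, 0.076], [0.001, 0.001, 0.088], [0.001, 0.001, 0.096], [0.001, 0.001, 0.101], [0.001, 0.001, 0.105], [0.001, 0.001, 0.107], [0.001, 0.001, 0.109], [0.001, 0.001, 0.109]], turn=[[0, 0, 0], [0, 0, 0], [0, 0, 0], [0, 0, 0], [0, 0, 0], [0, 0, 0], [0, 0, 0], [0, 0, 0], [0, 0, 0], [0, 0, 0], [0, 0, 0], [0, 0, 0]])

```text
time: 9.95
eef_pos: [0.6579, -0.0021, 0.0466]
eef_rot: [3.141, -0.0, 1.561]
ft_force: [-0.0, -0.3, -0.8]
gripper_width: 0.728
```

Request:
apply_moves(offset=[[0, 0, 0.001], [0, 0, 0.001], [0, 0, 0.001]], turn=[[0, 0, 0], [0, 0, 0], [0, 0, 0]])

```text
time: 10.25
eef_pos: [0.658, -0.0021, 0.0464]
eef_rot: [3.141, -0.001, 1.561]
ft_force: [-3.0, -0.1, 5.9]
gripper_width: 0.725
```

Contact felt at 5.9 N. Now I'll release and lift.

Request:
apply_moves(offset=[[0, 0, 0], [0, 0, 0], [0, 0, 0], [0, 0, 0], [0, 0, 0], [0, 0, 0], [0, 0, 0]], turn=[[0, 0, 0], [0, 0, 0], [0, 0, 0], [0, 0, 0], [0, 0, 0], [0, 0, 0], [0, 0, 0]], hand=1)

```text
time: 10.95
eef_pos: [0.6576, -0.0021, 0.0452]
eef_rot: [-3.142, -0.0, 1.561]
ft_force: [0.4, 0.0, 0.1]
gripper_width: 0.999
```

Request:
apply_moves(offset=[[0, 0, -0.01], [0, 0, -0.03], [0, 0, -0.06], [0, 0, -0.09], [0, 0, -0.12], [0, 0, -0.15], [0, 0, -0.17], [0, 0, -0.18], [0, 0, -0.18]], turn=[[0, 0, 0], [0, 0, 0], [0, 0, 0], [0, 0, 0], [0, 0, 0], [0, 0, 0], [0, 0, 0], [0, 0, 0], [0, 0, 0]])

```text
time: 11.85
eef_pos: [0.6582, -0.0023, 0.2268]
eef_rot: [3.139, -0.0, 1.561]
ft_force: [0.7, 0.4, 0.3]
gripper_width: 0.995
```

```bash
cat >> h.py <<'E'
def circ(cam,xy,zlo,zhi,r=.05,save=None):
    p=viewer.camera_params(cam); im,d=viewer.get_image(cam); W=cloud(d,p)
    if save: cv2.imwrite(save,im)
    m=(abs(W[...,0]-xy[0])<r)&(abs(W[...,1]-xy[1])<r)&(W[...,2]>zlo)&(W[...,2]<zhi)
    m=cv2.morphologyEx(m.astype(np.uint8),cv2.MORPH_OPEN,np.ones((2,2)))
    P=W[m>0]
    if len(P)<5: print(cam,'few',len(P)); return
    c,rr=cv2.minEnclosingCircle((P[:,:2]*1000).astype(np.float32)); print(cam,len(P),np.round(c,1),round(rr,1),'z',P[:,2].mean().round(4))
E
python3 - <<'E'
from h import *
s=readout.get_state(); print(s['eef_pos'],s['eef_rot'])
circ('wrist',(.657,-.001),.075,.1,save='pics/w3.png')
# kiln brick fit from wrist
p=viewer.camera_params('wrist'); im,d=viewer.get_image('wrist'); W=cloud(d,p)
m=(W[...,2]>.03)&(W[...,2]<.05)&(im.min(2)>120); P=W[m]; print(P.min(0),P.max(0))
E
```

```text
[ 0.65819085 -0.00230083  0.22681628] [ 3.13929350e+00 -4.51349490e-04  1.56067253e+00]
wrist 1235 [657.7  -9.1] 39.4 z 0.0809
[ 0.55979869 -0.13789025  0.03009461] [0.7679271  0.1477623  0.04257688]
```

View pics/w3.png

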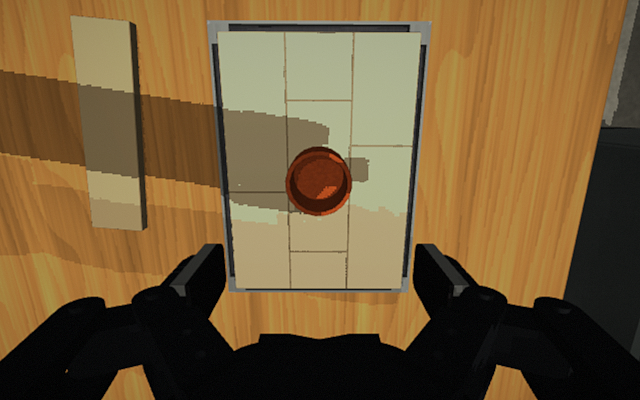

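Run:
```python
from h import *
p=viewer.camera_params('wrist'); im,d=viewer.get_image('wrist'); W=cloud(d,p)
hsv=cv2.cvtColor(im,cv2.COLOR_BGR2HSV)
m=(W[...,2]>.034)&(W[...,2]<.046)&(hsv[...,1]<90)&(im.min(2)>60)
m=cv2.morphologyEx(m.astype(np.uint8),cv2.MORPH_OPEN,np.ones((5,5)))
P=W[m>0]; print(cv2.minAreaRect((P[:,:2]*1000).astype(np.float32)))
red=((hsv[...,0]<12)|(hsv[...,0]>172))&(hsv[...,1]>110)&(abs(W[...,0]-.657)<.06)&(abs(W[...,1])<.06)&(W[...,2]>.083)&(W[...,2]<.1)
P=W[red];print(len(P),cv2.minEnclosingCircle((P[:,:2]*1000).astype(np.float32)),P[:,2].mean())
```

```text
((657.5621948242188, -0.0227508544921875), (276.2373046875, 196.14503479003906), 89.0658187866211)
999 ((657.4866333007812, -0.6967856287956238), 30.899139404296875) 0.08723730372313426
```

The pot sits within 1 mm of the floor's centre. Next is prop 2.

Request:
apply_moves(offset=[[0.015, -0.005, 0], [0.05, -0.015, 0], [0.095, -0.029, 0], [0.14, -0.043, 0], [0.185, -0.056, 0], [0.225, -0.069, 0], [0.26, -0.079, 0], [0.285, -0.087, 0], [0.302, -0.092, 0], [0.302, -0.092, 0], [0.302, -0.092, 0]], turn=[[0, 0, 0], [0, 0, 0], [0, 0, 0], [0, 0, 0], [0, 0, 0], [0, 0, 0], [0, 0, 0], [0, 0, 0], [0, 0, 0], [0, 0, 0], [0, 0, 0]])

```text
time: 13.1
eef_pos: [0.5687, 0.3, 0.225]
eef_rot: [-3.141, 0.001, 1.56]
ft_force: [0.5, -0.6, 0.1]
gripper_width: 0.998
```

Run:
```python
from h import *
s=readout.get_state(); print(s['eef_pos'],s['eef_rot'],s['joints'])
circ('wrist',(.569,.301),.074,.09,save='pics/w4.png')
circ('wrist',(.488,.434),.074,.09)
circ('wrist',(.4375,.28),.082,.1)
```

```text
[0.56873433 0.29999818 0.22500232] [-3.14144745e+00  9.35111319e-04  1.56033308e+00] [-1.07359931  0.43724474  0.70915631  1.45027866 -0.28507838  1.35957465
 -0.36178139]
wrist 1108 [571.9 291.7] 33.5 z nan
wrist 1545 [482.6 444.9] 32.4 z nan
wrist 1044 [415.3 262.5] 50.3 z nan
```

View pics/w4.png

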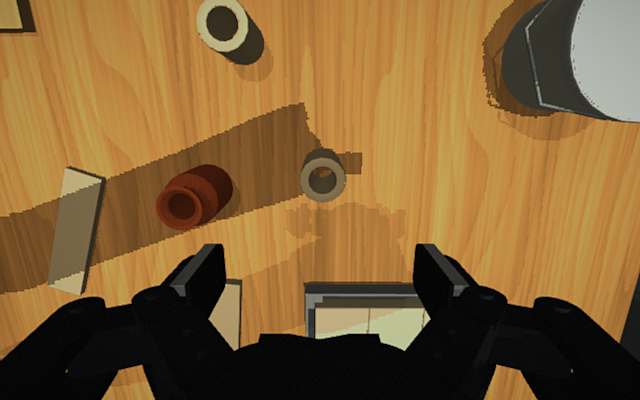

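```bash
cat >> h.py <<'E'
def circ(cam,xy,zlo,zhi,r=.05,save=None):
    p=viewer.camera_params(cam); im,d=viewer.get_image(cam); W=cloud(d,p)
    if save: cv2.imwrite(save,im)
    m=(abs(W[...,0]-xy[0])<r)&(abs(W[...,1]-xy[1])<r)&(W[...,2]>zlo)&(W[...,2]<zhi)
    n,l,st,_=cv2.connectedComponentsWithStats(m.astype(np.uint8))
    k=1+np.argmax(st[1:,4]); P=W[l==k]
    c,rr=cv2.minEnclosingCircle((P[:,:2]*1000).astype(np.float32)); print(cam,len(P),np.round(c,1),round(rr,1),'z',P[:,2].mean().round(4))
E
python3 - <<'E'
from h import *
circ('wrist',(.569,.301),.076,.085)
circ('wrist',(.488,.434),.076,.085)
circ('wrist',(.4375,.28),.085,.095)
E
```

```text
wrist 1084 [571.4 304. ] 21.8 z 0.0794
wrist 1459 [489.6 436.7] 22.0 z 0.0794
wrist 893 [438.4 280.9] 21.9 z 0.0886
```

Request:
apply_moves(offset=[[0.003, 0.002, 0.015], [0.003, 0.002, 0.045], [0.003, 0.002, 0.08], [0.003, 0.002, 0.115], [0.003, 0.002, 0.145], [0.003, 0.002, 0.17], [0.003, 0.002, 0.188], [0.003, 0.002, 0.197], [0.003, 0.002, 0.201], [0.003, 0.002, 0.201]], turn=[[0, 0, 0], [0, 0, 0], [0, 0, 0], [0, 0, 0], [0, 0, 0], [0, 0, 0], [0, 0, 0], [0, 0, 0], [0, 0, 0], [0, 0, 0]])

```text
time: 14.4
eef_pos: [0.571, 0.3039, 0.0246]
eef_rot: [3.141, -0.0, 1.561]
ft_force: [-1.2, -0.2, -0.8]
gripper_width: 1.0
```

Request:
apply_moves(offset=[[0, 0, 0], [0, 0, 0], [0, 0, 0], [0, 0, 0], [0, 0, 0], [0, 0, 0], [0, 0, 0], [0, 0, 0]], turn=[[0, 0, 0], [0, 0, 0], [0, 0, 0], [0, 0, 0], [0, 0, 0], [0, 0, 0], [0, 0, 0], [0, 0, 0]], hand=-1, squeeze=40)

```text
time: 15.2
eef_pos: [0.5713, 0.3041, 0.0253]
eef_rot: [3.14, -0.001, 1.561]
ft_force: [-0.9, -0.6, 5.4]
gripper_width: 0.502
```

Request:
apply_moves(offset=[[0, 0, -0.005], [0, 0, -0.02], [0, 0, -0.05], [0, 0, -0.085], [0, 0, -0.12], [0, 0, -0.15], [0, 0, -0.17], [0, 0, -0.175], [0, 0, -0.175]], turn=[[0, 0, 0], [0, 0, 0], [0, 0, 0], [0, 0, 0], [0, 0, 0], [0, 0, 0], [0, 0, 0], [0, 0, 0], [0, 0, 0]])

```text
time: 16.1
eef_pos: [0.5709, 0.3038, 0.2001]
eef_rot: [3.141, -0.001, 1.561]
ft_force: [0.3, 0.3, -1.6]
gripper_width: 0.502
```

Request:
apply_moves(offset=[[-0.01, 0.002, 0], [-0.035, 0.008, 0], [-0.075, 0.0175, 0], [-0.12, 0.028, 0], [-0.165, 0.038, 0], [-0.21, 0.049, 0], [-0.255, 0.059, 0], [-0.295, 0.069, 0], [-0.33, 0.077, 0], [-0.36, 0.084, 0], [-0.377, 0.088, 0], [-0.384, 0.0894, 0]], turn=[[0, 0, 0], [0, 0, 0], [0, 0, 0], [0, 0, 0], [0, 0, 0], [0, 0, 0], [0, 0, 0], [0, 0, 0], [0, 0, 0], [0, 0, 0], [0, 0, 0], [0, 0, 0]])

```text
time: 17.3
eef_pos: [0.6552, -0.0847, 0.1979]
eef_rot: [-3.139, 0.001, 1.557]
ft_force: [-0.4, -0.7, -1.4]
gripper_width: 0.501
```

Request:
apply_moves(offset=[[0, 0, 0], [0, 0, 0], [0, 0, 0]], turn=[[0, 0, 0], [0, 0, 0], [0, 0, 0]])

```text
time: 17.6
eef_pos: [0.6562, -0.0794, 0.199]
eef_rot: [-3.141, -0.001, 1.563]
ft_force: [-0.2, -0.2, -2.7]
gripper_width: 0.502
```

Run:
```python
from h import *
s=readout.get_state(); print(s['eef_pos'],s['eef_rot'],s['ft_force'])
circ('wrist',(.6565,-.081),.24,.263,save='pics/w5.png')
```

```text
[ 0.65623685 -0.07936519  0.19899103] [-3.14114262e+00 -8.10752215e-04  1.56284394e+00] [-0.23336835 -0.22703354 -2.6844745 ]
wrist 7087 [654.7 -74.8] 21.6 z 0.2503
```

View pics/w5.png

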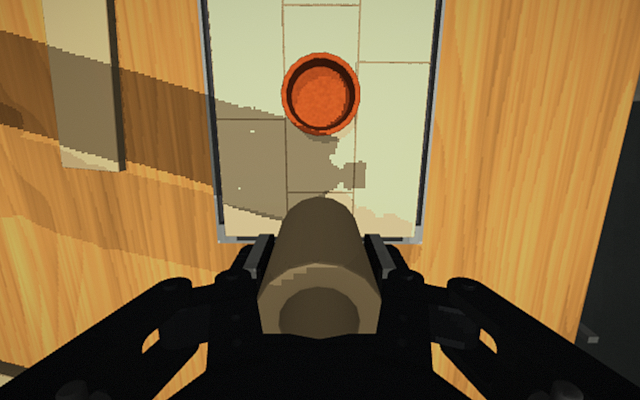

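Request:
apply_moves(offset=[[-0.001, 0, 0.01], [-0.002, 0, 0.03], [-0.002, 0, 0.052], [-0.002, 0, 0.075], [-0.002, 0, 0.095], [-0.002, 0, 0.111], [-0.002, 0, 0.121], [-0.002, 0, 0.127], [-0.002, 0, 0.131], [-0.002, 0, 0.1335], [-0.002, 0, 0.1345], [-0.002, 0, 0.1345]], turn=[[0, 0, 0], [0, 0, 0], [0, 0, 0], [0, 0, 0], [0, 0, 0], [0, 0, 0], [0, 0, 0], [0, 0, 0], [0, 0, 0], [0, 0, 0], [0, 0, 0], [0, 0, 0]])

```text
time: 18.85
eef_pos: [0.6566, -0.0832, 0.0654]
eef_rot: [3.141, -0.0, 1.561]
ft_force: [-0.1, -0.5, -1.8]
gripper_width: 0.502
```

Request:
apply_moves(offset=[[0, 0, 0.0], [0, 0, 0.0]], turn=[[0, 0, 0], [0, 0, 0]])

```text
time: 19.05
eef_pos: [0.6566, -0.0832, 0.0654]
eef_rot: [3.141, -0.0, 1.561]
ft_force: [-0.9, 0.0, 2.6]
gripper_width: 0.497
```

Request:
apply_moves(offset=[[0, 0, 0], [0, 0, 0], [0, 0, 0], [0, 0, 0], [0, 0, 0], [0, 0, 0]], turn=[[0, 0, 0], [0, 0, 0], [0, 0, 0], [0, 0, 0], [0, 0, 0], [0, 0, 0]], hand=1)

```text
time: 19.65
eef_pos: [0.6563, -0.0831, 0.0648]
eef_rot: [3.142, -0.0, 1.561]
ft_force: [-0.7, -1.0, 0.3]
gripper_width: 0.998
```

Request:
apply_moves(offset=[[0, 0, -0.01], [0, 0, -0.03], [0, 0, -0.06], [0, 0, -0.095], [0, 0, -0.13], [0, 0, -0.16], [0, 0, -0.175], [0, 0, -0.18], [0, 0, -0.18]], turn=[[0, 0, 0], [0, 0, 0], [0, 0, 0], [0, 0, 0], [0, 0, 0], [0, 0, 0], [0, 0, 0], [0, 0, 0], [0, 0, 0]])

```text
time: 20.55
eef_pos: [0.6562, -0.0831, 0.2444]
eef_rot: [-3.141, -0.0, 1.561]
ft_force: [0.2, -1.0, -0.0]
gripper_width: 1.0
```

Run:
```python
from h import *
s=readout.get_state(); print(s['eef_pos'],s['eef_rot'],s['ft_force'])
circ('wrist',(.6565,-.081),.115,.126,r=.035,save='pics/w6.png')
```

```text
[ 0.65617489 -0.0830557   0.24444844] [-3.14137074e+00 -1.94644590e-04  1.56077867e+00] [ 0.20207222 -1.00294621 -0.0458214 ]
wrist 1242 [656.1 -83.2] 21.8 z 0.1194
```

View pics/w6.png

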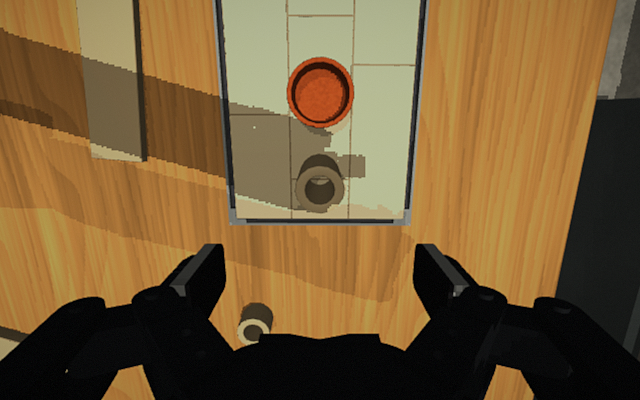

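Prop 2 stands upright at (0.656, -0.083), visible at (320,185), with the pot undisturbed. Now prop 1.

Request:
apply_moves(offset=[[0.015, -0.005, 0], [0.05, -0.017, 0], [0.095, -0.032, 0], [0.14, -0.047, 0], [0.185, -0.062, 0], [0.23, -0.077, 0], [0.275, -0.091, 0], [0.32, -0.106, 0], [0.365, -0.121, 0], [0.41, -0.136, 0], [0.45, -0.15, 0], [0.485, -0.161, 0]], turn=[[0, 0, 0], [0, 0, 0], [0, 0, 0], [0, 0, 0], [0, 0, 0], [0, 0, 0], [0, 0, 0], [0, 0, 0], [0, 0, 0], [0, 0, 0], [0, 0, 0], [0, 0, 0]])

```text
time: 21.8
eef_pos: [0.498, 0.4058, 0.2428]
eef_rot: [-3.139, 0.002, 1.563]
ft_force: [0.6, -0.3, 0.5]
gripper_width: 1.002
```

Request:
apply_moves(offset=[[0.02, -0.007, 0], [0.032, -0.011, 0], [0.032, -0.011, 0], [0.032, -0.011, 0]], turn=[[0, 0, 0], [0, 0, 0], [0, 0, 0], [0, 0, 0]])

```text
time: 22.2
eef_pos: [0.4906, 0.4336, 0.2447]
eef_rot: [3.141, 0.001, 1.558]
ft_force: [0.1, 0.6, 0.2]
gripper_width: 1.001
```

Run:
```python
from h import *
s=readout.get_state(); print(s['eef_pos'],s['eef_rot'],s['joints'])
circ('wrist',(.489,.4355),.076,.085,save='pics/w7.png')
```

```text
[0.49060727 0.43359201 0.24472019] [3.14117000e+00 9.58627066e-04 1.55843759e+00] [-1.25714421  0.44271146  0.65129277  1.38400635 -0.26549933  1.40325349
 -0.62097581]
wrist 952 [489.3 437.1] 22.0 z 0.0795
```

View pics/w7.png

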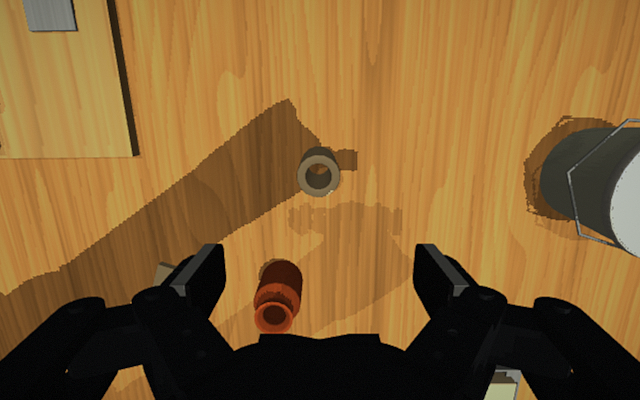

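Request:
apply_moves(offset=[[0.002, -0.001, 0.015], [0.002, -0.001, 0.045], [0.002, -0.001, 0.085], [0.002, -0.001, 0.125], [0.002, -0.001, 0.16], [0.002, -0.001, 0.185], [0.002, -0.001, 0.205], [0.002, -0.001, 0.216], [0.002, -0.001, 0.22], [0.002, -0.001, 0.22]], turn=[[0, 0, 0], [0, 0, 0], [0, 0, 0], [0, 0, 0], [0, 0, 0], [0, 0, 0], [0, 0, 0], [0, 0, 0], [0, 0, 0], [0, 0, 0]])

```text
time: 23.25
eef_pos: [0.4887, 0.4373, 0.0248]
eef_rot: [3.142, 0.0, 1.56]
ft_force: [-0.0, -0.1, -0.3]
gripper_width: 1.002
```

Request:
apply_moves(offset=[[0, 0, 0], [0, 0, 0], [0, 0, 0], [0, 0, 0], [0, 0, 0], [0, 0, 0], [0, 0, 0], [0, 0, 0]], turn=[[0, 0, 0], [0, 0, 0], [0, 0, 0], [0, 0, 0], [0, 0, 0], [0, 0, 0], [0, 0, 0], [0, 0, 0]], hand=-1, squeeze=40)

```text
time: 24.05
eef_pos: [0.4889, 0.438, 0.0259]
eef_rot: [3.141, -0.001, 1.561]
ft_force: [-0.7, -1.0, 5.8]
gripper_width: 0.51
```

Request:
apply_moves(offset=[[0, 0, -0.005], [0, 0, -0.02], [0, 0, -0.05], [0, 0, -0.085], [0, 0, -0.12], [0, 0, -0.15], [0, 0, -0.17], [0, 0, -0.175], [0, 0, -0.175]], turn=[[0, 0, 0], [0, 0, 0], [0, 0, 0], [0, 0, 0], [0, 0, 0], [0, 0, 0], [0, 0, 0], [0, 0, 0], [0, 0, 0]])

```text
time: 24.95
eef_pos: [0.4886, 0.4377, 0.2006]
eef_rot: [3.141, -0.001, 1.561]
ft_force: [1.2, 1.1, -1.5]
gripper_width: 0.514
```

Request:
apply_moves(offset=[[-0.01, 0.005, 0], [-0.035, 0.017, 0], [-0.07, 0.034, 0], [-0.11, 0.054, 0], [-0.15, 0.073, 0], [-0.19, 0.093, 0], [-0.23, 0.112, 0], [-0.27, 0.132, 0], [-0.305, 0.149, 0], [-0.333, 0.162, 0], [-0.35, 0.17, 0], [-0.356, 0.1735, 0]], turn=[[0, 0, 0], [0, 0, 0], [0, 0, 0], [0, 0, 0], [0, 0, 0], [0, 0, 0], [0, 0, 0], [0, 0, 0], [0, 0, 0], [0, 0, 0], [0, 0, 0], [0, 0, 0]])

```text
time: 26.15
eef_pos: [0.6582, 0.0758, 0.1984]
eef_rot: [-3.14, 0.002, 1.556]
ft_force: [0.4, 0.2, -1.8]
gripper_width: 0.512
```

Request:
apply_moves(offset=[[0, 0, 0], [0, 0, 0], [0, 0, 0], [0, 0, 0]], turn=[[0, 0, 0], [0, 0, 0], [0, 0, 0], [0, 0, 0]])

```text
time: 26.55
eef_pos: [0.6581, 0.0813, 0.1997]
eef_rot: [-3.141, -0.001, 1.563]
ft_force: [-0.5, 0.3, -1.5]
gripper_width: 0.507
```

Request:
apply_moves(offset=[[0, 0, 0.01], [0, 0, 0.03], [0, 0, 0.052], [0, 0, 0.075], [0, 0, 0.095], [0, 0, 0.111], [0, 0, 0.121], [0, 0, 0.127], [0, 0, 0.131], [0, 0, 0.1335], [0, 0, 0.1345], [0, 0, 0.1345]], turn=[[0, 0, 0], [0, 0, 0], [0, 0, 0], [0, 0, 0], [0, 0, 0], [0, 0, 0], [0, 0, 0], [0, 0, 0], [0, 0, 0], [0, 0, 0], [0, 0, 0], [0, 0, 0]])

```text
time: 27.75
eef_pos: [0.6587, 0.0799, 0.066]
eef_rot: [3.141, -0.0, 1.561]
ft_force: [-1.0, 0.5, 0.8]
gripper_width: 0.511
```

Request:
apply_moves(offset=[[0, 0, 0.0], [0, 0, 0.0]], turn=[[0, 0, 0], [0, 0, 0]])

```text
time: 27.95
eef_pos: [0.6587, 0.0799, 0.0659]
eef_rot: [3.141, -0.0, 1.561]
ft_force: [-1.7, -0.2, 4.1]
gripper_width: 0.51
```

Request:
apply_moves(offset=[[0, 0, 0], [0, 0, 0], [0, 0, 0], [0, 0, 0], [0, 0, 0], [0, 0, 0]], turn=[[0, 0, 0], [0, 0, 0], [0, 0, 0], [0, 0, 0], [0, 0, 0], [0, 0, 0]], hand=1)

```text
time: 28.55
eef_pos: [0.6584, 0.0799, 0.0652]
eef_rot: [-3.142, -0.0, 1.561]
ft_force: [-0.4, -0.7, -0.1]
gripper_width: 0.999
```

Request:
apply_moves(offset=[[0, 0, -0.01], [0, 0, -0.03], [0, 0, -0.06], [0, 0, -0.095], [0, 0, -0.13], [0, 0, -0.16], [0, 0, -0.175], [0, 0, -0.18], [0, 0, -0.18]], turn=[[0, 0, 0], [0, 0, 0], [0, 0, 0], [0, 0, 0], [0, 0, 0], [0, 0, 0], [0, 0, 0], [0, 0, 0], [0, 0, 0]])

```text
time: 29.45
eef_pos: [0.6583, 0.08, 0.245]
eef_rot: [-3.141, -0.0, 1.561]
ft_force: [-0.7, 1.0, -0.6]
gripper_width: 1.0
```

Request:
apply_moves(offset=[[-0.002, -0.01, 0], [-0.006, -0.035, 0], [-0.012, -0.07, 0], [-0.018, -0.11, 0], [-0.025, -0.15, 0], [-0.031, -0.185, 0], [-0.036, -0.21, 0], [-0.039, -0.227, 0.01], [-0.04, -0.233, 0.02], [-0.04, -0.233, 0.025], [-0.04, -0.233, 0.025], [-0.04, -0.233, 0.025]], turn=[[0, 0, 0.01], [0, 0, 0.02], [0, 0, 0.03], [0, 0, 0.05], [0, 0, 0.07], [0, 0, 0.089], [0, 0, 0.089], [0, 0, 0.089], [0, 0, 0.089], [0, 0, 0.089], [0, 0, 0.089], [0, 0, 0.089]])

```text
time: 30.65
eef_pos: [0.4256, 0.0422, 0.2201]
eef_rot: [-3.141, 0.001, 1.471]
ft_force: [0.1, 1.1, 0.9]
gripper_width: 1.003
```

Run:
```python
from h import *
s=readout.get_state(); print(s['eef_pos'],s['eef_rot'],s['joints'])
p=viewer.camera_params('wrist'); im,d=viewer.get_image('wrist'); W=cloud(d,p); cv2.imwrite('pics/w8.png',im)
def fit(cam,im,W):
    m=(abs(W[...,0]-.425)<.07)&(abs(W[...,1]-.042)<.15)&(W[...,2]>.008)&(W[...,2]<.02)
    m=cv2.morphologyEx(m.astype(np.uint8),cv2.MORPH_OPEN,np.ones((3,3)))
    n,l,st,_=cv2.connectedComponentsWithStats(m); P=W[l==1+np.argmax(st[1:,4])]
    print(cam,cv2.minAreaRect((P[:,:2]*1000).astype(np.float32)),P[:,2].mean())
fit('wrist',im,W)
circ('top',(.6565,-.083),.115,.126,r=.035,save='pics/t8.png')
circ('top',(.6585,.08),.115,.126,r=.035)
circ('top',(.6575,0),.08,.095,r=.04)
```

```text
[0.42558139 0.04216419 0.22012287] [-3.14138560e+00  1.37432260e-03  1.47143655e+00] [-1.00938495 -0.19651876  0.72996372  1.99294261  0.13681848  1.29909145
 -0.42545476]
wrist ((425.12103271484375, 43.9962158203125), (229.82907104492188, 60.1246223449707), 84.23624420166016) 0.013663530116112436
top 139 [656.  -85.4] 21.9 z 0.1192
top 133 [657.6  76.5] 22.1 z 0.1193
top 109 [657.3  -2.5] 31.2 z 0.0868
```

View pics/w8.png

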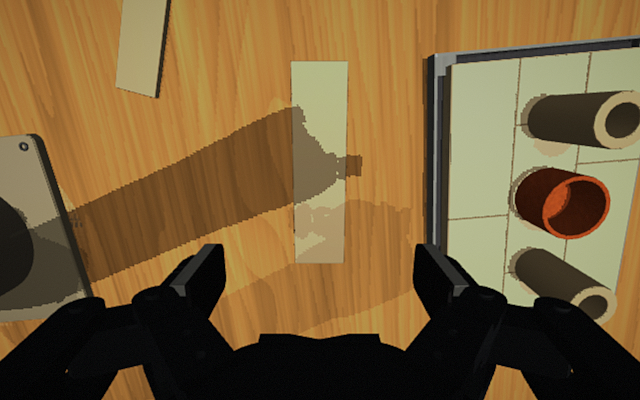

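View pics/t8.png

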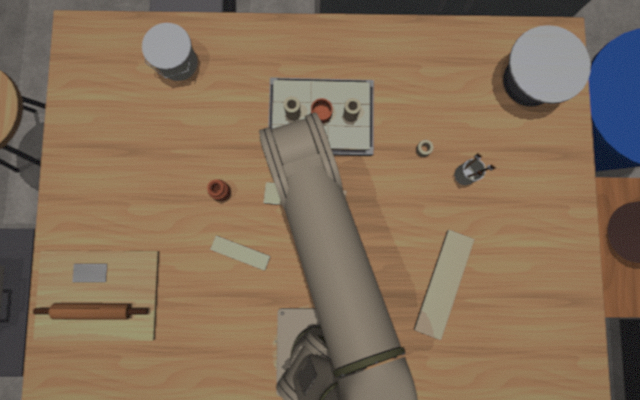

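All three stand properly in the kiln (top view 292,107; 321,110; 352,107), and the shelf centre is (0.425, 0.044). I'll descend onto the shelf, slowly at the end.

Request:
apply_moves(offset=[[0.0015, 0, 0.015], [0.0015, 0, 0.045], [0.0015, 0, 0.08], [0.0015, 0, 0.115], [0.0015, 0, 0.15], [0.0015, 0, 0.178], [0.0015, 0, 0.198], [0.0015, 0, 0.208], [0.0015, 0, 0.214], [0.0015, 0, 0.218], [0.0015, 0, 0.221], [0.0015, 0, 0.221]], turn=[[0, 0, 0], [0, 0, 0], [0, 0, 0], [0, 0, 0], [0, 0, 0], [0, 0, 0], [0, 0, 0], [0, 0, 0], [0, 0, 0], [0, 0, 0], [0, 0, 0], [0, 0, 0]])

```text
time: 32.05
eef_pos: [0.4255, 0.0439, -0.0004]
eef_rot: [3.141, -0.001, 1.472]
ft_force: [0.6, -0.4, -0.1]
gripper_width: 0.996
```

Request:
apply_moves(offset=[[0, 0, 0], [0, 0, 0], [0, 0, 0], [0, 0, 0], [0, 0, 0], [0, 0, 0]], turn=[[0, 0, 0], [0, 0, 0], [0, 0, 0], [0, 0, 0], [0, 0, 0], [0, 0, 0]], hand=-1, squeeze=60)

```text
time: 32.65
eef_pos: [0.4256, 0.0439, 0.0002]
eef_rot: [3.141, -0.001, 1.472]
ft_force: [-5.0, -0.1, 16.0]
gripper_width: 0.685
```

Request:
apply_moves(offset=[[0, 0, -0.003], [0, 0, -0.01], [0, 0, -0.025], [0, 0, -0.04], [0, 0, -0.05], [0, 0, -0.05], [0, 0, -0.05]], turn=[[0, 0, 0], [0, 0, 0], [0, 0, 0], [0, 0, 0], [0, 0, 0], [0, 0, 0], [0, 0, 0]])

```text
time: 33.35
eef_pos: [0.4249, 0.044, 0.0491]
eef_rot: [-3.141, -0.001, 1.472]
ft_force: [0.2, 0.3, -4.4]
gripper_width: 0.676
```

Run:
```python
from h import *
s=readout.get_state(); print(s['eef_pos'],s['eef_rot'],s['ft_force'],s['moment'])
im,d=viewer.get_image('side'); cv2.imwrite('pics/s9.png',im[100:320,200:500].repeat(2,0).repeat(2,1))
p=viewer.camera_params('wrist'); im,d=viewer.get_image('wrist'); W=cloud(d,p); cv2.imwrite('pics/w9.png',im)
m=(abs(W[...,0]-.43)<.045)&(W[...,1]>.07)&(W[...,1]<.17)&(W[...,2]>.03)&(W[...,2]<.11); P=W[m]
A=np.c_[P[:,:2],np.ones(len(P))]; k=np.linalg.lstsq(A,P[:,2],rcond=None)[0]; print(len(P),k,np.std(A@k-P[:,2]), 'z at tcp',k@[s['eef_pos'][0],s['eef_pos'][1],1])
```

```text
[0.42492374 0.04402717 0.04912638] [-3.14149211e+00 -7.26570192e-04  1.47219778e+00] [ 0.17939983  0.32825373 -4.37081982] [-0.03256228 -0.01851951 -0.04434618]
31204 [-0.00196341 -0.00073624  0.06315089] 0.0006543937334577949 z at tcp 0.06228417426082535
```

View pics/s9.png

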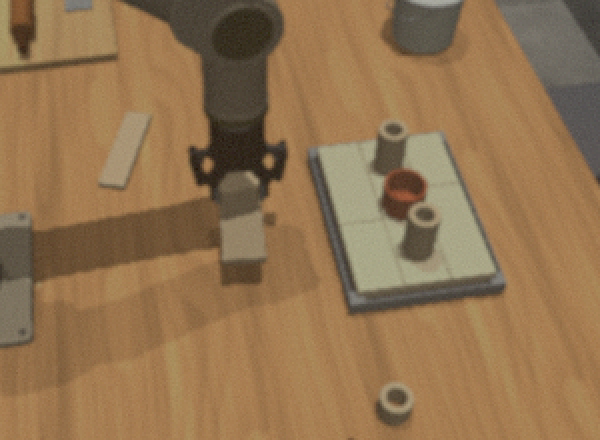

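View pics/w9.png

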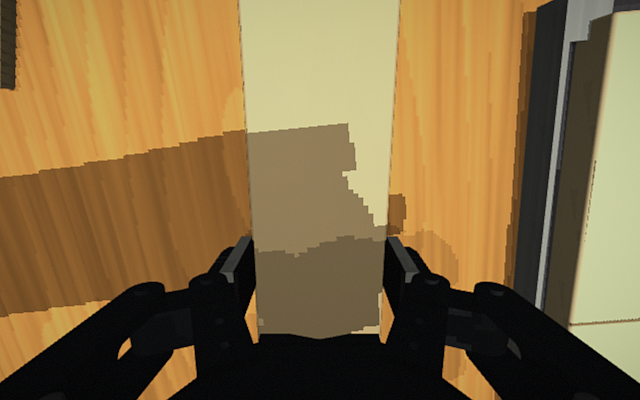

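The shelf is held level and balanced (slope under 0.002), with its underside about 1 mm below the TCP. I'll lift it, then carry it over and align it to the kiln.

Request:
apply_moves(offset=[[0, 0, -0.008], [0, 0, -0.03], [0, 0, -0.06], [0, 0, -0.095], [0, 0, -0.125], [0, 0, -0.143], [0, 0, -0.15], [0, 0, -0.15]], turn=[[0, 0, 0], [0, 0, 0], [0, 0, 0], [0, 0, 0], [0, 0, 0], [0, 0, 0], [0, 0, 0], [0, 0, 0]])

```text
time: 34.25
eef_pos: [0.4254, 0.0437, 0.1996]
eef_rot: [3.141, -0.001, 1.472]
ft_force: [-0.0, 0.3, -4.2]
gripper_width: 0.676
```

Request:
apply_moves(offset=[[-0.0005, 0.006, 0], [-0.002, 0.022, 0], [-0.0045, 0.048, 0], [-0.0075, 0.08, 0], [-0.0105, 0.112, 0], [-0.0135, 0.144, 0], [-0.016, 0.174, 0], [-0.0185, 0.2, 0], [-0.0205, 0.219, 0], [-0.0215, 0.23, 0], [-0.0221, 0.2357, 0], [-0.0221, 0.2357, 0]], turn=[[0, 0, 0], [0, 0, -0.01], [0, 0, -0.02], [0, 0, -0.03], [0, 0, -0.04], [0, 0, -0.05], [0, 0, -0.06], [0, 0, -0.07], [0, 0, -0.08], [0, 0, -0.085], [0, 0, -0.085], [0, 0, -0.085]])

```text
time: 35.45
eef_pos: [0.6575, -0.0021, 0.1977]
eef_rot: [-3.14, 0.002, 1.556]
ft_force: [-0.7, 0.4, -4.6]
gripper_width: 0.682
```

Request:
apply_moves(offset=[[0, 0, 0], [0, 0, 0], [0, 0, 0]], turn=[[0, 0, 0], [0, 0, 0], [0, 0, 0]])

```text
time: 35.75
eef_pos: [0.6572, -0.0012, 0.1995]
eef_rot: [3.141, -0.001, 1.557]
ft_force: [-0.5, 0.3, -4.0]
gripper_width: 0.678
```

Run:
```python
from h import *
s=readout.get_state(); print(s['eef_pos'],s['eef_rot'],s['ft_force'],s['moment'])
im,d=viewer.get_image('side'); cv2.imwrite('pics/s10.png',im[100:320,250:550].repeat(2,0).repeat(2,1))
p=viewer.camera_params('side'); 
p=viewer.camera_params('wrist'); im,d=viewer.get_image('wrist'); W=cloud(d,p)
m=(abs(W[...,0]-.658)<.045)&(W[...,1]>.03)&(W[...,1]<.17)&(W[...,2]>.19)&(W[...,2]<.24); P=W[m]
A=np.c_[P[:,:2],np.ones(len(P))]; k=np.linalg.lstsq(A,P[:,2],rcond=None)[0]; print(len(P),k,np.std(A@k-P[:,2]), 'z at tcp',k@[s['eef_pos'][0],s['eef_pos'][1],1])
```

```text
[ 0.657209   -0.0012008   0.19945821] [ 3.14144912e+00 -5.68454668e-04  1.55724959e+00] [-0.46135466  0.27584106 -4.03138718] [ 6.91886517e-05 -1.15984129e-02 -3.79998491e-03]
29613 [-1.21970566e-03 -1.62180734e-04  2.13574347e-01] 0.0006526399602437701 z at tcp 0.21277294025064475
```

View pics/s10.png

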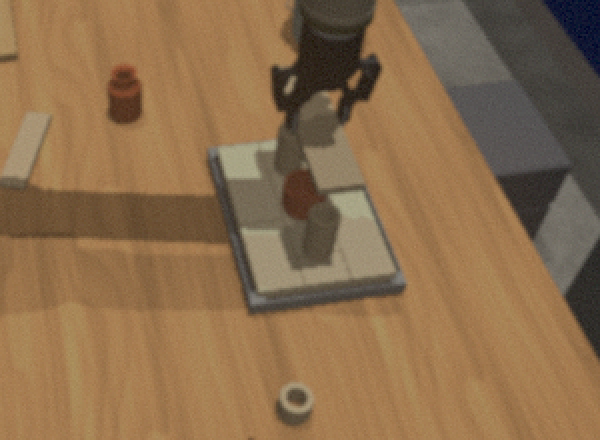

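Request:
apply_moves(offset=[[0, 0, 0.006], [0, 0, 0.018], [0, 0, 0.032], [0, 0, 0.046], [0, 0, 0.057], [0, 0, 0.065], [0, 0, 0.07], [0, 0, 0.074], [0, 0, 0.076], [0, 0, 0.0775], [0, 0, 0.0785], [0, 0, 0.0785]], turn=[[0, 0, 0], [0, 0, 0], [0, 0, 0], [0, 0, 0], [0, 0, 0], [0, 0, 0], [0, 0, 0], [0, 0, 0], [0, 0, 0], [0, 0, 0], [0, 0, 0], [0, 0, 0]])

```text
time: 37.05
eef_pos: [0.6576, -0.0015, 0.1209]
eef_rot: [3.141, -0.0, 1.557]
ft_force: [0.3, 0.3, -3.4]
gripper_width: 0.679
```

Request:
apply_moves(offset=[[0, 0, 0.0], [0, 0, 0.0]], turn=[[0, 0, 0], [0, 0, 0]])

```text
time: 37.25
eef_pos: [0.6576, -0.0015, 0.121]
eef_rot: [3.141, -0.0, 1.557]
ft_force: [0.4, -0.1, -3.4]
gripper_width: 0.681
```

Not in contact yet, since the tool still carries -3.4 N.

Request:
apply_moves(offset=[[0, 0, 0.0005], [0, 0, 0.001], [0, 0, 0.001], [0, 0, 0.001]], turn=[[0, 0, 0], [0, 0, 0], [0, 0, 0], [0, 0, 0]])

```text
time: 37.65
eef_pos: [0.6577, -0.0015, 0.1204]
eef_rot: [3.141, -0.0, 1.557]
ft_force: [-2.4, -0.0, 6.1]
gripper_width: 0.679
```

Request:
apply_moves(offset=[[0, 0, 0], [0, 0, 0], [0, 0, 0], [0, 0, 0], [0, 0, 0], [0, 0, 0]], turn=[[0, 0, 0], [0, 0, 0], [0, 0, 0], [0, 0, 0], [0, 0, 0], [0, 0, 0]], hand=1)

```text
time: 38.25
eef_pos: [0.6575, -0.0015, 0.1197]
eef_rot: [-3.142, -0.0, 1.557]
ft_force: [0.3, 0.7, -0.3]
gripper_width: 0.998
```

Request:
apply_moves(offset=[[0, 0, -0.008], [0, 0, -0.025], [0, 0, -0.05], [0, 0, -0.08], [0, 0, -0.105], [0, 0, -0.12], [0, 0, -0.12], [0, 0, -0.12]], turn=[[0, 0, 0], [0, 0, 0], [0, 0, 0], [0, 0, 0], [0, 0, 0], [0, 0, 0], [0, 0, 0], [0, 0, 0]])

```text
time: 39.05
eef_pos: [0.6574, -0.0015, 0.2395]
eef_rot: [-3.141, -0.0, 1.557]
ft_force: [0.1, -1.0, 0.0]
gripper_width: 1.0
```

Run:
```python
from h import *
s=readout.get_state(); print(s['eef_pos'],s['eef_rot'],s['ft_force'],s['moment'])
p=viewer.camera_params('wrist'); im,d=viewer.get_image('wrist'); W=cloud(d,p); cv2.imwrite('pics/w11.png',im)
m=(abs(W[...,0]-.658)<.05)&(abs(W[...,1])<.15)&(W[...,2]>.126)&(W[...,2]<.14)
n,l,st,_=cv2.connectedComponentsWithStats(m.astype(np.uint8)); P=W[l==1+np.argmax(st[1:,4])]
A=np.c_[P[:,:2],np.ones(len(P))]; k=np.linalg.lstsq(A,P[:,2],rcond=None)[0]; print(len(P),k)
print(cv2.minAreaRect((P[:,:2]*1000).astype(np.float32)),P[:,2].mean())
```

```text
[ 0.65735379 -0.00145952  0.23946301] [-3.14134157e+00 -3.40554956e-04  1.55688442e+00] [ 0.11013401 -0.99832692  0.00225098] [ 0.03511997  0.0080174  -0.01401979]
20263 [-0.00064776 -0.000143    0.13412096]
((657.2142333984375, -2.0562515258789062), (230.4178466796875, 60.1119499206543), 89.14772033691406) 0.13369344816839615
```

View pics/w11.png

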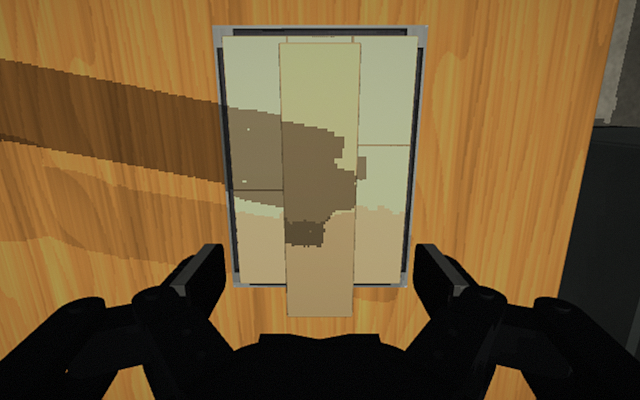

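The shelf is level at (0.657, -0.002) with its top at z=0.134, aligned with the floor (image 320,180). Now the vase.

Request:
apply_moves(offset=[[0.01, -0.008, 0], [0.035, -0.028, 0], [0.07, -0.056, 0], [0.105, -0.084, 0], [0.14, -0.112, 0], [0.175, -0.14, 0], [0.21, -0.168, 0], [0.24, -0.192, 0], [0.262, -0.21, 0], [0.279, -0.2233, 0], [0.279, -0.2233, 0], [0.279, -0.2233, 0]], turn=[[0, 0, 0], [0, 0, 0], [0, 0, 0], [0, 0, 0], [0, 0, 0], [0, 0, 0], [0, 0, 0], [0, 0, 0], [0, 0, 0], [0, 0, 0], [0, 0, 0], [0, 0, 0]])

```text
time: 40.3
eef_pos: [0.4377, 0.2803, 0.239]
eef_rot: [-3.141, 0.001, 1.558]
ft_force: [-0.3, -0.9, 0.4]
gripper_width: 0.999
```

Run:
```python
from h import *
s=readout.get_state(); print(s['eef_pos'],s['eef_rot'],s['joints'])
circ('wrist',(.438,.2805),.085,.095,save='pics/w12.png')
```

```text
[0.43768916 0.28033342 0.23902173] [-3.14081038e+00  1.18739357e-03  1.55783761e+00] [-1.45532864  0.10132704  0.86249302  1.76170428 -0.07892597  1.31592626
 -0.58829753]
wrist 867 [437.9 280.8] 21.3 z 0.0885
```

View pics/w12.png

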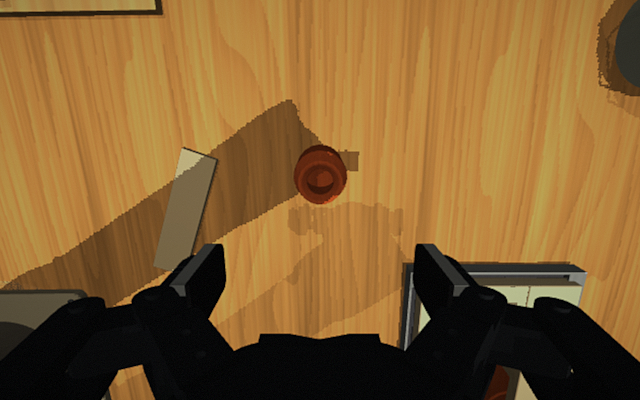

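The vase at (321,175) is centred under the gripper, so I'll descend.

Request:
apply_moves(offset=[[0, 0, 0.015], [0, 0, 0.045], [0, 0, 0.08], [0, 0, 0.115], [0, 0, 0.145], [0, 0, 0.17], [0, 0, 0.19], [0, 0, 0.203], [0, 0, 0.21], [0, 0, 0.214], [0, 0, 0.214]], turn=[[0, 0, 0], [0, 0, 0], [0, 0, 0], [0, 0, 0], [0, 0, 0], [0, 0, 0], [0, 0, 0], [0, 0, 0], [0, 0, 0], [0, 0, 0], [0, 0, 0]])

```text
time: 41.45
eef_pos: [0.4384, 0.2805, 0.026]
eef_rot: [3.141, -0.0, 1.556]
ft_force: [-0.0, -0.2, -0.8]
gripper_width: 0.999
```

Request:
apply_moves(offset=[[0, 0, 0], [0, 0, 0], [0, 0, 0], [0, 0, 0], [0, 0, 0], [0, 0, 0], [0, 0, 0]], turn=[[0, 0, 0], [0, 0, 0], [0, 0, 0], [0, 0, 0], [0, 0, 0], [0, 0, 0], [0, 0, 0]], hand=-1, squeeze=40)

```text
time: 42.15
eef_pos: [0.4386, 0.2809, 0.0268]
eef_rot: [3.141, -0.001, 1.557]
ft_force: [-1.5, -1.6, 7.7]
gripper_width: 0.655
```

Request:
apply_moves(offset=[[0, 0, -0.004], [0, 0, -0.015], [0, 0, -0.04], [0, 0, -0.07], [0, 0, -0.105], [0, 0, -0.14], [0, 0, -0.17], [0, 0, -0.187], [0, 0, -0.195], [0, 0, -0.195]], turn=[[0, 0, 0], [0, 0, 0], [0, 0, 0], [0, 0, 0], [0, 0, 0], [0, 0, 0], [0, 0, 0], [0, 0, 0], [0, 0, 0], [0, 0, 0]])

```text
time: 43.15
eef_pos: [0.4384, 0.2807, 0.2217]
eef_rot: [3.141, -0.002, 1.557]
ft_force: [-0.4, 0.1, -1.8]
gripper_width: 0.651
```

Request:
apply_moves(offset=[[-0.007, 0.006, 0], [-0.025, 0.02, 0], [-0.052, 0.042, 0], [-0.083, 0.067, 0], [-0.115, 0.092, 0], [-0.148, 0.118, 0], [-0.18, 0.143, 0], [-0.21, 0.167, 0], [-0.237, 0.189, 0], [-0.26, 0.207, 0], [-0.274, 0.218, 0], [-0.2795, 0.2227, 0]], turn=[[0, 0, 0], [0, 0, 0], [0, 0, 0], [0, 0, 0], [0, 0, 0], [0, 0, 0], [0, 0, 0], [0, 0, 0], [0, 0, 0], [0, 0, 0], [0, 0, 0], [0, 0, 0]])

```text
time: 44.35
eef_pos: [0.6569, -0.0055, 0.2191]
eef_rot: [-3.139, 0.002, 1.553]
ft_force: [0.2, 0.3, -1.5]
gripper_width: 0.654
```

Request:
apply_moves(offset=[[0, 0, 0], [0, 0, 0], [0, 0, 0], [0, 0, 0]], turn=[[0, 0, 0], [0, 0, 0], [0, 0, 0], [0, 0, 0]])

```text
time: 44.75
eef_pos: [0.6567, -0.0008, 0.2209]
eef_rot: [3.142, -0.001, 1.558]
ft_force: [0.0, 0.1, -3.4]
gripper_width: 0.649
```

Run:
```python
from h import *
s=readout.get_state(); print(s['eef_pos'],s['eef_rot'],s['ft_force'],s['gripper_width'])
p=viewer.camera_params('wrist'); im,d=viewer.get_image('wrist'); W=cloud(d,p); cv2.imwrite('pics/w13.png',im)
im,d=viewer.get_image('side'); cv2.imwrite('pics/s13.png',im[80:300,250:550].repeat(2,0).repeat(2,1))
```

```text
[ 0.65665843 -0.00084165  0.22087171] [ 3.14158303e+00 -7.19983966e-04  1.55838990e+00] [ 0.01825146  0.11651343 -3.40603932] 0.6489607789468685
```

View pics/w13.png

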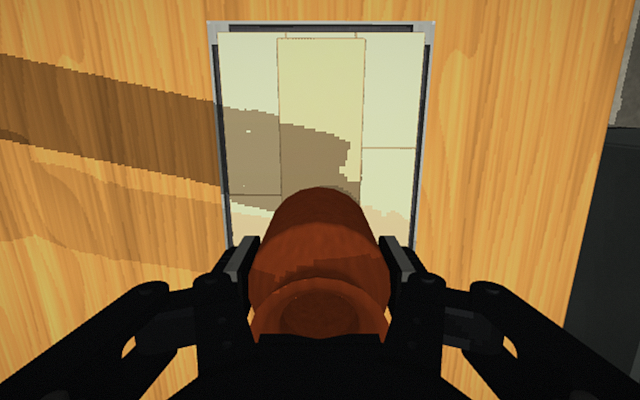

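View pics/s13.png

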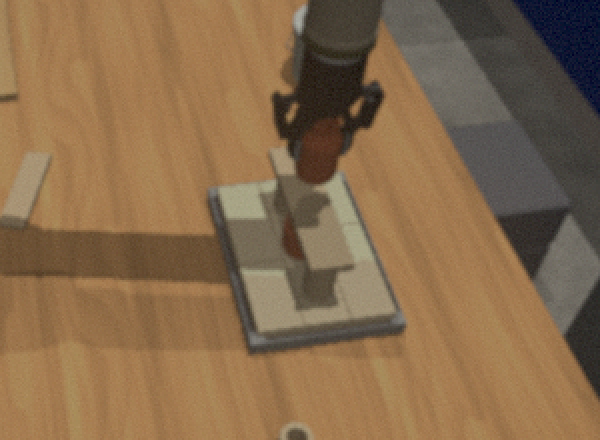

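The vase is held upright over the shelf. I'll lower it gently, then creep to contact.

Request:
apply_moves(offset=[[0, 0, 0.005], [0, 0, 0.014], [0, 0, 0.025], [0, 0, 0.035], [0, 0, 0.043], [0, 0, 0.049], [0, 0, 0.053], [0, 0, 0.056], [0, 0, 0.0575], [0, 0, 0.0585], [0, 0, 0.0585], [0, 0, 0.0585]], turn=[[0, 0, 0], [0, 0, 0], [0, 0, 0], [0, 0, 0], [0, 0, 0], [0, 0, 0], [0, 0, 0], [0, 0, 0], [0, 0, 0], [0, 0, 0], [0, 0, 0], [0, 0, 0]])

```text
time: 46.05
eef_pos: [0.657, -0.0021, 0.1625]
eef_rot: [3.141, -0.0, 1.557]
ft_force: [0.1, -0.4, -2.1]
gripper_width: 0.654
```

Request:
apply_moves(offset=[[0, 0, 0.0005], [0, 0, 0.001], [0, 0, 0.001], [0, 0, 0.001]], turn=[[0, 0, 0], [0, 0, 0], [0, 0, 0], [0, 0, 0]])

```text
time: 46.45
eef_pos: [0.6569, -0.002, 0.1613]
eef_rot: [3.142, -0.0, 1.557]
ft_force: [0.2, -0.1, -2.5]
gripper_width: 0.653
```

Request:
apply_moves(offset=[[0, 0, 0.0005], [0, 0, 0.001], [0, 0, 0.001], [0, 0, 0.001]], turn=[[0, 0, 0], [0, 0, 0], [0, 0, 0], [0, 0, 0]])

```text
time: 46.85
eef_pos: [0.6571, -0.0021, 0.1609]
eef_rot: [3.141, -0.0, 1.557]
ft_force: [-2.4, -0.2, 5.5]
gripper_width: 0.653
```

Contact felt. Releasing, then lifting straight up.

Request:
apply_moves(offset=[[0, 0, 0], [0, 0, 0], [0, 0, 0], [0, 0, 0], [0, 0, 0], [0, 0, 0]], turn=[[0, 0, 0], [0, 0, 0], [0, 0, 0], [0, 0, 0], [0, 0, 0], [0, 0, 0]], hand=1)

```text
time: 47.45
eef_pos: [0.6569, -0.0021, 0.1603]
eef_rot: [-3.142, -0.0, 1.557]
ft_force: [0.0, -0.6, -0.8]
gripper_width: 0.998
```

Request:
apply_moves(offset=[[0, 0, -0.005], [0, 0, -0.02], [0, 0, -0.045], [0, 0, -0.075], [0, 0, -0.105], [0, 0, -0.13], [0, 0, -0.145], [0, 0, -0.15], [0, 0, -0.15]], turn=[[0, 0, 0], [0, 0, 0], [0, 0, 0], [0, 0, 0], [0, 0, 0], [0, 0, 0], [0, 0, 0], [0, 0, 0], [0, 0, 0]])

```text
time: 48.35
eef_pos: [0.657, -0.0022, 0.3105]
eef_rot: [3.141, -0.0, 1.557]
ft_force: [0.1, 0.1, -1.3]
gripper_width: 1.0
```

Run:
```python
from h import *
s=readout.get_state(); print(s['eef_pos'],s['ft_force'])
circ('wrist',(.657,-.002),.217,.23,save='pics/w14.png')
p=viewer.camera_params('wrist'); im,d=viewer.get_image('wrist'); W=cloud(d,p)
hsv=cv2.cvtColor(im,cv2.COLOR_BGR2HSV)
m=(abs(W[...,0]-.658)<.05)&(abs(W[...,1])<.15)&(W[...,2]>.127)&(W[...,2]<.14)&(hsv[...,1]<110)
n,l,st,_=cv2.connectedComponentsWithStats(m.astype(np.uint8)); P=W[l==1+np.argmax(st[1:,4])]
A=np.c_[P[:,:2],np.ones(len(P))]; k=np.linalg.lstsq(A,P[:,2],rcond=None)[0]; print(len(P),k,cv2.minAreaRect((P[:,:2]*1000).astype(np.float32)))
im,d=viewer.get_image('side'); cv2.imwrite('pics/s14.png',im[80:300,250:550].repeat(2,0).repeat(2,1))
```

```text
[ 0.65698053 -0.00215642  0.31051137] [ 0.09206128  0.13240061 -1.34595933]
wrist 1522 [656.7  -2.3] 21.4 z 0.222
6165 [-0.00078361 -0.00078537  0.13424084] ((657.9705200195312, 57.84028244018555), (110.54613494873047, 60.12095260620117), 89.11386108398438)
```

View pics/w14.png

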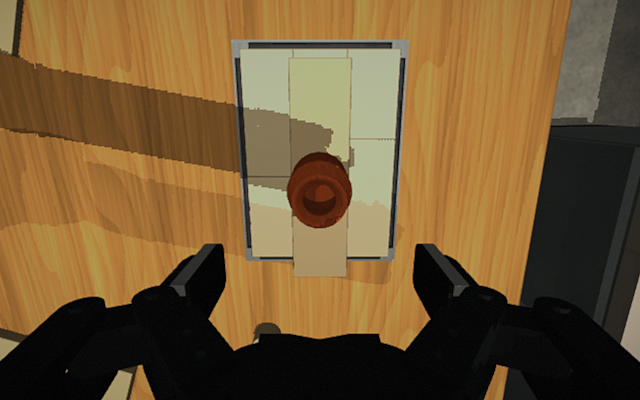

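View pics/s14.png

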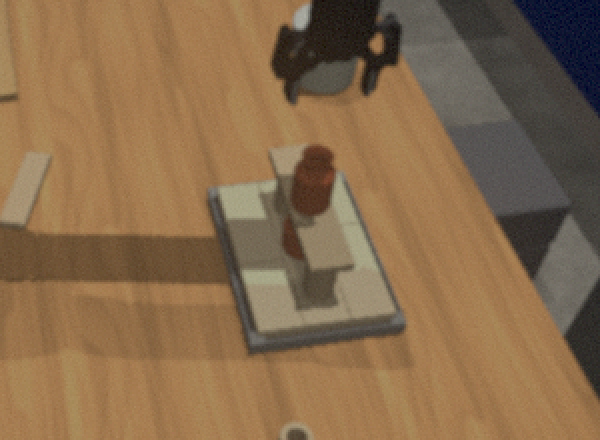

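The vase stands upright at the shelf's middle (mouth at 0.6567, -0.0023; top at about 0.224) and the gripper is clear, so I'll hand in.

Run:
```python
from rig import robot
print(robot.close_job())
```

```text
the job is handed in; nothing more can be done
None
```

The kiln is packed and the job is handed in after about 49 s of the 125 s allowed; the hand-in gives no verdict. I put the pot in the middle of the floor, a tall prop on each side, the middle-sized shelf level across both props, and the vase upright in its middle.

All distances below are from camera measurements:
- **Pot:** within 1 mm of the floor's centre on the wrist camera; the top camera put it about 2.5 mm off in y.
- **Props:** about 79–80 mm and 83 mm from the pot, both upright.
- **Shelf:** top at 0.134 m, slope under 0.001, in line with the floor to within a few mrad, and about 1.5 mm from above the pot.
- **Vase:** mouth about 0.5 mm from the shelf's centre, top at about 0.224 m, standing free with the gripper 15 cm above where it let go.

No check failed. The largest disagreement between cameras was about 3 mm, on prop positions, well inside the 15 mm tolerances. I did not go near or touch the short prop or the brush jar, but I did not measure them again at the end.

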